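# Open the stamp-cleaner bottle past its safety cap

### The job

Open the amber bottle of stamp cleaner: pull its blue push-on cover straight up off the bottle and stand the cover on its open rim on the desk top. Then press the red safety cap down, turn it anticlockwise while it is down until it is free, lift it off and finish still holding it level, straight above the open mouth and about 5 cm up from where it sat, so that drips fall back into the bottle. Leave the stamp, the ink pad and the white mug where they are.

Things in the scene. Friction and masses are not known exactly. Their poses are not given: they have to be found in the camera images.
- bottle: Round amber bottle, 60 mm across, in a dark round stand (104 mm across, 38 mm high, small black lever at one side); both are fast to the desk and never move. Origin: on the desk under the bottle's axis, z up. Above the desk: the ledge that carries the cover at 94 mm, the snap land (47 mm across) from 94 to 106 mm, the neck from 106 mm to the mouth at 126 mm.
- snap_cover: Blue round cover, 57 mm across, 60 mm high, 40 g, closed top, open below. Origin: centre of its open rim, z up to the closed top. Starts snapped over the cap, on the bottle's ledge: rim 94 mm, top 154 mm above the desk. Four spring bumps hold it: a straight pull up of about 10 N frees it within 5 mm of lift; 53 mm of lift clears the cap. The desk 14 cm left of the bottle is free.
- safety_cap: Red ribbed push-and-turn cap, 40 mm across, 25 mm high, 30 g, white arrows on top. Origin: centre of its underside, z up. Starts hidden under the cover, locked, x axis along the bottle's x, underside 117 mm, top 142 mm above the desk. Grip its side, fingertips 10 to 25 mm below its top and so clear of the land below. Locked, it turns 5 degrees either way and cannot be lifted.
- spring_seal (a joint): Spring seal in the mouth, always pushing the cap up: metres pressed down. 0 free, 0.0015 under the locked cap, 0.0065 where the cap's lugs clear the lock, 0.0085 at the stop. About 1000 N/m, 3 N under the locked cap.
- bottle_mouth (a point): Centre of the mouth, 126 mm above the desk. Its bayonet has three lugs: the cap, pressed 5 mm or more (about 8 N; solid stop at 7 mm, 10 N) and kept down, turns anticlockwise seen from above; it lifts straight off after 46 to 64 degrees (aim at 55), a solid stop ends the turn at 65.
- stamp: Bystander: rubber stamp with a dark red turned handle, 25x52x64 mm, standing to the right; origin under its centre. Leave it alone.
- ink_pad: Bystander: closed dark blue ink pad tin, 60x94x16 mm, lying to the right; origin under its centre. Leave it alone.
- mug_white: Bystander: white mug, 78 mm across, 112 mm over its handle, 102 mm high, behind the bottle; origin under its centre. Leave it alone.

How it is judged:
On the way, in this order (a step that is already met when the one before it is completed fails the run):
1. the cover stands on its open rim on the desk, let go, with the safety cap still locked on the bottle (height (world z) of snap_cover below 0.006 m and angle between snap_cover's own z axis and vertical below 0.1 rad and linear speed of snap_cover below 0.02 m/s and contact force between the fingers and snap_cover below 0.1 N and z of safety_cap in the frame of bottle below 0.119 m and angle between the x axis of safety_cap and the x axis of bottle, either way round below 0.25 rad), for 0.2 s.
2. the safety cap is pressed down past its lock (value of joint spring_seal above 0.006 m), for 0.1 s.
3. the cap, still down on the neck, is turned to where it is free (angle between the x axis of safety_cap and the x axis of bottle, either way round above 0.7 rad and z of safety_cap in the frame of bottle below 0.1205 m).
At the end, for the whole second after the job is handed in: The fingers hold the red cap at rest, level within 11 degrees, within 25 mm of the bottle's axis and 30 to 90 mm higher than where it was locked, touching the bottle nowhere; the blue cover stands on its open rim on the desk (rim within 6 mm of the desk, tilt under 6 degrees), untouched (z of safety_cap in the frame of bottle between 0.147 and 0.207 m and horizontal distance between safety_cap and bottle below 0.025 m and angle between safety_cap's own z axis and vertical below 0.2 rad and linear speed of safety_cap below 0.02 m/s and contact force between the fingers and safety_cap above 2 N and contact force between safety_cap and bottle below 0.05 N and height (world z) of snap_cover below 0.006 m and angle between snap_cover's own z axis and vertical below 0.1 rad and contact force between the arm and snap_cover below 0.1 N); the arm keeps its last pose, push and grip.
It fails at once if a bystander (stamp, ink pad or white mug) is moved more than 30 mm or knocked over (distance of any of stamp, ink_pad, mug_white from where it was at the start of the episode above 0.03 m or angle between any of stamp, mug_white's own z axis and vertical above 0.6 rad).
It also fails if it takes over 43 s, if anything falls off the work surface, if the arm or the gripper's body presses on something with over 40 N, if the wrist force passes 120 N, or if a joint passes its speed limit or range.

### The arm

A 7-joint arm with a two-finger parallel gripper is mounted at the origin on a cart in front of the work surface, level with it; the furniture and walls round the work are solid. World frame = base frame: x ahead of the robot, y to its left, z up, the work surface at z = 0. Lengths are in m, angles in rad, forces in N, time in s.
With the tool pointing down it reaches from about 0.425 to 0.925 m from the base axis. Payload 6.8 kg.
Tool frame: the origin (TCP) lies at the very end of the fingers, on their centre line; the grasp point (between the pads) lies 19 mm behind it; z points along the fingers, y is the line along which they close (so a half turn about z gives the same grasp; the last joint's range is limited). The gripper opens to 85 mm and grips with 20 to 120 N. Pads are 22 mm wide; open, the fingers measure 114 mm over their backs; the gripper's body (76 mm by 85 mm) begins 54 mm behind the grasp point. The pads swing forward as they close: fully open they stand 13 mm farther back than shut.
Start: joints at [-1.287, 0.477, 0.022, 1.555, -0.011, 1.109, -0.083], TCP at [0.258, 0.624, 0.231] pointing down, gripper open.
Joint ranges: [-2.96, 2.96], [-0.34, 2.1], [-1.41, 1.46], [0.24, 2.44], [-1.37, 4.51], [0.17, 1.92], [-2.96, 2.96]. Speed limits (rad/s): [2.39, 2.39, 3.14, 3.14, 3.14, 3.14, 3.14].

### API

Orientations are given as a unit quaternion [w, x, y, z].
In Python, from station import bot, vision gives the robot as it stands (bot), with the cameras (vision).
- The arm moves only by the tool pendant, called after "Request:" by a JSON object that holds its "fn" and its "kwargs", one argument or row to a line. Schema: {"type":"object","properties":{"offsets":{"type":"object","properties":{"plan":{"type":"array","items":{"type":"array","items":{"type":"number"},"minItems":5,"maxItems":5},"minItems":1,"maxItems":20}},"additionalProperties":false,"required":["plan"]},"grip_force":{"type":"number"},"only":{"type":"string"},"quiet":{"type":"boolean"},"lines":{"type":"string"}},"required":["offsets"],"additionalProperties":false}. offsets is an object whose key "plan" holds a list of rows, 1 to 20 of them, each of 5 numbers: dx, dy, dz in m, then a turn about the tool's z in rad, then the opening from 0.0 (shut) to 1.0 (fully open); each row shifts and turns the commanded pose from where the row before left it, along the tool's axes as they then stand; what a row does not reach is not made up. A row lasts 1/10 s, in which the tool goes at most 0.05 m and 0.15 rad, less where a joint would pass 70% of its speed; a pose out of reach is approached as far as the arm can. The fingers move at their own pace and stop on an object; grip_force is the grip in N (left out, the last holds). Time passes only in rows, so rows that do not move let the fingers close. The tool returns the time, the measured TCP pose, the force, the opening and the grip force at its end. only (a regular expression) keeps the lines of the reply that match it, lines (a string "A,B") keeps lines A to B, and quiet returns only ok. Input that does not fit is refused with a message, and nothing moves.
- bot.get_obs(): the state, without advancing time (a new reading comes with each control period).
- vision.read_camera(name): name is "scene" or "top" or "wrist"; returns the picture (420x560x3 uint8, blue, green, red); there is no depth.
- vision.camera_info(name): a dict with "vertical_fov" (degrees; the focal length in pixels is half the picture's height over the tangent of half this angle, whatever the lens; pixels are square), "cx", "cy" (the principal point, pixels), "view" (4x4, takes a point from world to camera coordinates); the wrist camera has in their place "hand_eye" (4x4, takes a point from camera to tool coordinates, whose origin is the TCP and whose axes are the flange's). Camera axes: x right, y up, looking along -z (the intrinsics and any distortion apply to the point x, -y, -z); pixel columns grow to the right and rows downward; lengths in m; the calibration is good to about 2 mm. A picture is of the moment at which its call begins: read the wrist's pose just before it. camera_info takes no time and is no camera call.
- bot.hand_in(): hands the job in; it is judged then, once.
The state is a dict: "t": time; "q": joint angles; "joint_vel": joint speeds; "joint_torque": joint torques, N m; "eef_pos": TCP position; "tool_rot": TCP orientation; "contact_force": force on the tool from outside, world axes, zero at the start; "torque": the same for the moment, N m; "gripper_width": opening from 0.0 (shut) to 1.0 (fully open); "grasp_force": force on a finger pad.
Only numpy, scipy, OpenCV 4.12 (cv2) and the standard library are available. Lean on these libraries where they do the work, as an engineer would, in place of code of your own. Each camera call takes 0.05 s, during which the arm holds its last target. There are 200 camera calls.

## Working session

There is one attempt and no reset: what is moved stays moved. The work goes in short steps, Python scripts to look and compute and a tool call to move; the robot and the scene stay as the last step left them, time stands still between calls to the robot, and variables do not carry over. Pictures are saved under pics/ and viewed, at most 10 in all, crops included, and the job is handed in when it is done.

```bash
ls; mkdir -p pics
```

Run:
```python
from station import bot, vision
import cv2
for n in ("scene","top"):
    cv2.imwrite(f"pics/{n}0.png",vision.read_camera(n)); print(n,vision.camera_info(n))
print(vision.camera_info("wrist"));print(bot.get_obs())
```

```text
pics
station.py
scene {'vertical_fov': 48.2175517610204, 'cx': 278.1439438305519, 'cy': 198.88924928535386, 'view': array([[ 0.60606632, -0.79521696, -0.01770867, -0.3535056 ],
       [ 0.54331965,  0.39761989,  0.73939312, -0.38843014],
       [-0.58093663, -0.45774273,  0.67304103, -0.61226083],
       [ 0.        ,  0.        ,  0.        ,  1.        ]])}
top {'vertical_fov': 50.690788026199876, 'cx': 282.4152247618479, 'cy': 207.38685135236324, 'view': array([[ 0.00881894, -0.99991792,  0.00929376, -0.01446972],
       [ 0.98349648,  0.01035298,  0.18063081, -0.60375391],
       [-0.18071221,  0.00754741,  0.98350706, -0.84850115],
       [ 0.        ,  0.        ,  0.        ,  1.        ]])}
{'vertical_fov': 68.85339339134629, 'cx': 281.3343097902731, 'cy': 210.53811582223554, 'hand_eye': array([[-7.21705986e-05,  9.63253846e-01,  2.68592671e-01,
         6.77976434e-02],
       [ 9.99999983e-01,  2.36910866e-05,  1.83735717e-04,
         9.07178553e-04],
       [ 1.70620884e-04,  2.68592680e-01, -9.63253831e-01,
        -1.41977524e-01],
       [ 0.00000000e+00,  0.00000000e+00,  0.00000000e+00,
         1.00000000e+00]])}
{'t': 0.1, 'q': array([-1.28708699,  0.47773073,  0.02235287,  1.55633851, -0.01148186,
        1.10930484, -0.0831128 ]), 'joint_vel': array([ 1.00660506e-03, -2.06655014e-03, -2.83127742e-05, -3.54197496e-03,
       -1.46104574e-03,  7.88105532e-04,  3.29214624e-04]), 'joint_torque': array([ 3.84276427e-03, -5.97763896e+01,  1.61329251e+00, -2.81955814e+01,
        1.28073490e-02,  5.06166150e-03,  2.04601008e-05]), 'eef_pos': array([0.25757489, 0.62335057, 0.23042017]), 'tool_rot': array([-9.09526948e-05,  1.94650780e-01,  9.80872260e-01, -8.21512766e-04]), 'contact_force': array([ 0.01925061, -0.54260622,  0.05255842]), 'torque': array([0.02964199, 0.01819006, 0.03478255]), 'grasp_force': 0.0, 'gripper_width': 1.0014789051839632}
```

View pics/scene0.png

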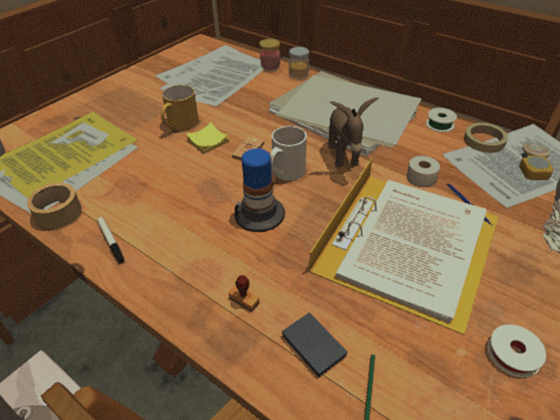

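View pics/top0.png

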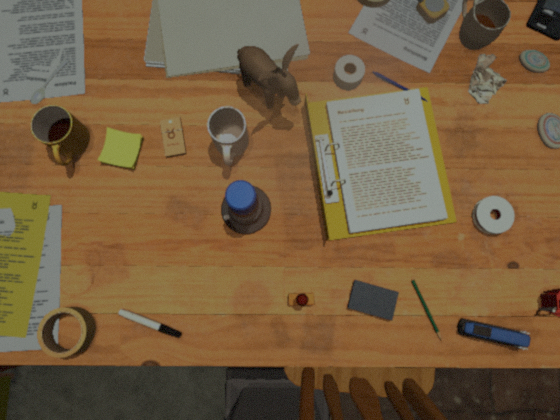

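The scene view shows the blue cover at about (257,170), with the mug behind it at (289,153). In the top view the cover top is near (240,195), the mug rim near (227,128), and the desk left of the stand near (175,205) is free.

Create h.py:
```python
import numpy as np, cv2
from station import bot, vision
from scipy.spatial.transform import Rotation as R
def ray(n,uv,img=None):
    i=vision.camera_info(n); f=210/np.tan(np.radians(i["vertical_fov"]/2))
    d=np.array([(uv[0]-i["cx"])/f,-(uv[1]-i["cy"])/f,-1])
    if n=="wrist":
        o=bot.get_obs(); w,x,y,z=o["tool_rot"]; T=np.eye(4); T[:3,:3]=R.from_quat([x,y,z,w]).as_matrix(); T[:3,3]=o["eef_pos"]
        M=T@i["hand_eye"]
    else: M=np.linalg.inv(i["view"])
    return M[:3,3],M[:3,:3]@d
def hit(n,uv,z):
    o,d=ray(n,uv); return o+d*(z-o[2])/d[2]
def mask(im,lo,hi): return cv2.inRange(cv2.cvtColor(im,cv2.COLOR_BGR2HSV),np.array(lo),np.array(hi))
def big(m,k=1):
    c=sorted(cv2.findContours(m,cv2.RETR_EXTERNAL,cv2.CHAIN_APPROX_NONE)[0],key=cv2.contourArea)[::-1]
    return c[:k]
```

Run:
```python
from h import *
for n,roi in (("top",(215,265,165,225)),("scene",(230,290,130,200))):
    im=cv2.imread(f"pics/{n}0.png"); m=mask(im,(100,110,30),(125,255,255)); k=np.zeros_like(m); k[roi[2]:roi[3],roi[0]:roi[1]]=m[roi[2]:roi[3],roi[0]:roi[1]]
    c=big(k)[0]; print(n,cv2.boundingRect(c),cv2.contourArea(c))
    h=cv2.cvtColor(im,cv2.COLOR_BGR2HSV)
    # bright top face
    x0,y0,w,hh=cv2.boundingRect(c)
    print([int(v) for v in h[y0:y0+hh,x0+w//2,2]])
    cv2.imwrite(f"pics/{n}_crop.png",cv2.resize(im[y0-40:y0+70,x0-50:x0+90],None,fx=5,fy=5,interpolation=cv2.INTER_CUBIC)) ; print("crop origin",x0-50,y0-40)
```

```text
top (226, 181, 30, 31) 644.5
[124, 134, 140, 137, 139, 138, 137, 137, 136, 140, 139, 137, 139, 138, 137, 138, 139, 141, 139, 137, 137, 138, 137, 138, 138, 142, 133, 101, 79, 52, 41]
crop origin 176 141
scene (242, 148, 29, 41) 924.5
[130, 148, 146, 140, 143, 139, 146, 145, 143, 145, 146, 146, 143, 147, 148, 155, 142, 120, 97, 60, 59, 61, 58, 58, 56, 62, 55, 55, 58, 57, 60, 54, 52, 61, 57, 59, 60, 56, 57, 62, 64]
crop origin 192 108
```

Run:
```python
from h import *
def face(n,lo,hi,roi):
    im=cv2.imread(f"pics/{n}0.png"); m=mask(im,lo,hi); k=np.zeros_like(m); k[roi[2]:roi[3],roi[0]:roi[1]]=m[roi[2]:roi[3],roi[0]:roi[1]]
    c=big(k)[0]; e=cv2.fitEllipse(cv2.convexHull(c)); return e
for n,roi in (("top",(215,265,165,225)),("scene",(230,290,130,200))):
    e=face(n,(100,110,100),(125,255,255),roi); print(n,e,hit(n,e[0],.154))
# stand in top: dark ; mug
print("stand approx top z=.038",hit("top",(246,208),.038))
print("mug rim",hit("top",(227,128),.102),"handle end",hit("top",(229,163),.08),"lever",hit("top",(226,219),.03))
print("stamp",hit("top",(301,299),.03),"left spot px region",hit("top",(175,205),0))
a=hit("scene",(289,137),.102);print("mug scene",a)
o=bot.get_obs();w,x,y,z=o["tool_rot"];print(R.from_quat([x,y,z,w]).as_matrix().round(3))
```

```text
top ((239.9407501220703, 194.3595428466797), (27.14833641052246, 28.606853485107422), 76.7424087524414) [0.60896613 0.06960942 0.154     ]
scene ((255.72897338867188, 157.1949920654297), (17.608779907226562, 27.748374938964844), 86.85148620605469) [0.60307883 0.06504422 0.154     ]
stand approx top z=.038 [0.60490938 0.06678429 0.038     ]
mug rim [0.75497767 0.10361746 0.102     ] handle end [0.68910484 0.10002062 0.08      ] lever [0.58263819 0.1084655  0.03      ]
stamp [ 0.42075287 -0.04801832  0.03      ] left spot px region [0.61678166 0.22316064 0.        ]
mug scene [0.75367545 0.09774132 0.102     ]
[[-0.924  0.382 -0.   ]
 [ 0.382  0.924 -0.002]
 [-0.    -0.002 -1.   ]]
```

View pics/top_crop.png

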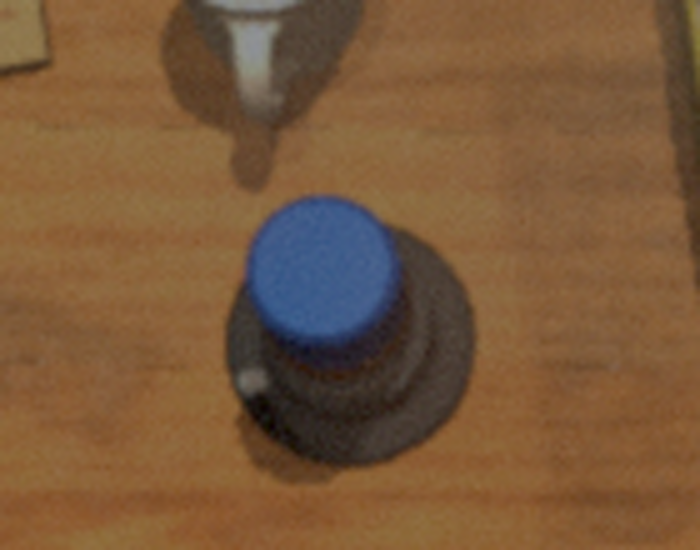

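The enlarged crop puts the cover centre at about (240,194) in the top image, the lever at (226,218) and the mug handle tip at (228,164). The two views disagree by 6 mm, so I'll refine with the wrist camera from above.

Request:
{"fn": "pendant", "kwargs": {
  "offsets": {"plan": [[-0.0356, -0.0254, -0.0015, 0, 1], [-0.0356, -0.0254, -0.0015, 0, 1], [-0.0356, -0.0254, -0.0015, 0, 1], [-0.0356, -0.0254, -0.0015, 0, 1], [-0.0356, -0.0254, -0.0015, 0, 1], [-0.0356, -0.0254, -0.0015, 0, 1], [-0.0356, -0.0254, -0.0015, 0, 1], [-0.0356, -0.0254, -0.0015, 0, 1], [-0.0356, -0.0254, -0.0015, 0, 1], [-0.0356, -0.0254, -0.0015, 0, 1], [-0.0356, -0.0254, -0.0015, 0, 1], [-0.0356, -0.0254, -0.0015, 0, 1], [-0.0356, -0.0254, -0.0015, 0, 1], [-0.0356, -0.0254, -0.0015, 0, 1], [-0.0356, -0.0254, -0.0015, 0, 1], [0, 0, 0, 0, 1], [0, 0, 0, 0, 1]]},
  "grip_force": 40
}}

```text
t: 1.8
eef_pos: [0.6058, 0.0665, 0.2533]
tool_rot: [-0.0, 0.196, 0.981, -0.0]
contact_force: [-0.4, 1.0, 0.4]
gripper_width: 1.0
grasp_force: 0.0
```

Create w.py:
```python
from h import *
import sys
name=sys.argv[1]; z=float(sys.argv[2]); lo,hi=eval(sys.argv[3]),eval(sys.argv[4])
o=bot.get_obs(); im=vision.read_camera("wrist"); cv2.imwrite(f"pics/{name}.png",im)
c=big(mask(im,lo,hi))[0]; e=cv2.fitEllipse(cv2.convexHull(c)); p=hit("wrist",e[0],z)
w,x,y,q=o["tool_rot"]; M=R.from_quat([x,y,q,w]).as_matrix()
print(e,"world",p.round(4),"tcp",o["eef_pos"].round(4),"in tool",(M.T@(p-o["eef_pos"])).round(4),"toolz",M[:,2].round(4),"toolx",M[:,0].round(3))
print(o["contact_force"].round(2),o["t"],o["gripper_width"],"q",o["q"].round(3))
```

```bash
python3 w.py w1 0.154 '(100,110,100)' '(125,255,255)'
```

```text
((286.81011962890625, 210.99575805664062), (63.66653060913086, 66.10970306396484), 81.29115295410156) world [0.6071 0.0733 0.154 ] tcp [0.6058 0.0665 0.2533] in tool [0.0013 0.0068 0.0993] toolz [-9.e-04 -4.e-04 -1.e+00] toolx [-0.923  0.384  0.001]
[-0.38  1.02  0.36] 1.8 0.9995247322527366 q [-0.428  0.356  0.281  1.709 -0.109  1.093  1.063]
```

View pics/w1.png

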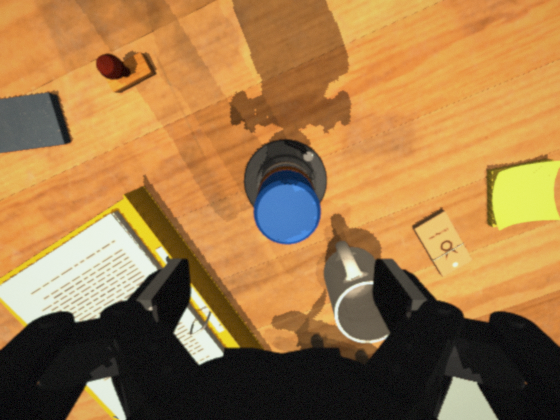

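The wrist view shows the cover at (287,211). The fingers are symmetric about column 280, so it is offset about 5 mm in tool +y. I'll shift, descend a bit and measure again.

Request:
{"fn": "pendant", "kwargs": {
  "offsets": {"plan": [[0, 0.0055, 0.03, 0, 1], [0, 0, 0.03, 0, 1], [0, 0, 0, 0, 1], [0, 0, 0, 0, 1]]}
}}

```text
t: 2.25
eef_pos: [0.6073, 0.0742, 0.1939]
tool_rot: [-0.001, 0.194, 0.981, -0.0]
contact_force: [0.4, -0.0, 0.7]
gripper_width: 0.999
grasp_force: 0.0
```

```bash
python3 w.py w2 0.154 '(100,110,100)' '(125,255,255)'
```

```text
((276.7542724609375, 240.33372497558594), (74.62703704833984, 85.46279907226562), 85.75823974609375) world [0.6102 0.0709 0.154 ] tcp [0.6073 0.0742 0.1939] in tool [-0.004  -0.0019  0.0399] toolz [-1.2e-03  1.0e-04 -1.0e+00] toolx [-0.925  0.38   0.001]
[ 0.37 -0.04  0.7 ] 2.25 0.9992842322965052 q [-0.425  0.418  0.265  1.764 -0.129  0.978  1.072]
```

Request:
{"fn": "pendant", "kwargs": {
  "offsets": {"plan": [[-0.003, -0.0015, 0.02, 0, 1], [0, 0, 0.02, 0, 1], [0, 0, 0.02, 0, 1], [0, 0, 0.021, 0, 1], [0, 0, 0, 0, 1], [0, 0, 0, 0, 0.5], [0, 0, 0, 0, 0.3], [0, 0, 0, 0, 0.3], [0, 0, 0, 0, 0.3], [0, 0, 0, 0, 0.3]]},
  "grip_force": 50
}}

```text
t: 3.3
eef_pos: [0.6113, 0.0701, 0.1152]
tool_rot: [0.001, 0.195, 0.981, 0.001]
contact_force: [-1.3, -1.4, 5.7]
gripper_width: 0.65
grasp_force: 52.4
```

Request:
{"fn": "pendant", "kwargs": {
  "offsets": {"plan": [[0, 0, -0.003, 0, 0.3], [0, 0, -0.003, 0, 0.3], [0, 0, -0.003, 0, 0.3], [0, 0, -0.005, 0, 0.3], [0, 0, -0.008, 0, 0.3], [0, 0, -0.015, 0, 0.3], [0, 0, -0.02, 0, 0.3], [0, 0, -0.02, 0, 0.3], [0, 0, 0, 0, 0.3]]}
}}

```text
t: 4.2
eef_pos: [0.6123, 0.071, 0.1941]
tool_rot: [0.003, 0.195, 0.981, 0.002]
contact_force: [0.3, -0.2, 0.5]
gripper_width: 0.653
grasp_force: 56.7
```

Run:
```python
from h import *
cv2.imwrite("pics/s2.png",vision.read_camera("scene")[90:270,150:400].repeat(3,0).repeat(3,1))
```

```text
(no output)
```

View pics/s2.png

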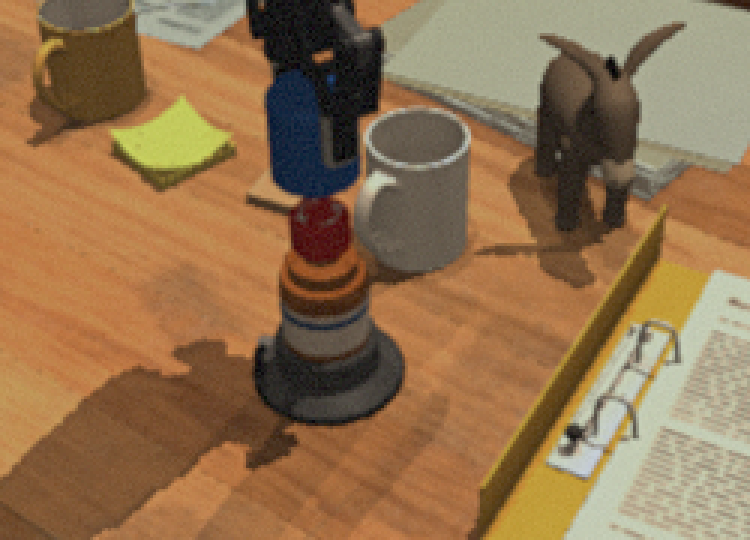

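The crop shows the cover fully lifted, with its rim clear above the red cap. Next I carry it 155 mm left and lower it.

Request:
{"fn": "pendant", "kwargs": {
  "offsets": {"plan": [[0.0118, 0.0286, 0, 0, 0.3], [0.0118, 0.0286, 0, 0, 0.3], [0.0118, 0.0286, 0, 0, 0.3], [0.0118, 0.0286, 0, 0, 0.3], [0.0118, 0.0286, 0, 0, 0.3], [0, 0, 0.03, 0, 0.3], [0, 0, 0.04, 0, 0.3], [0, 0, 0.04, 0, 0.3], [0, 0, 0.03, 0, 0.3], [0, 0, 0.02, 0, 0.3], [0, 0, 0, 0, 0.3], [0, 0, 0, 0, 0.3]]}
}}

```text
t: 5.45
eef_pos: [0.6099, 0.2251, 0.0297]
tool_rot: [-0.0, 0.195, 0.981, -0.0]
contact_force: [0.3, -0.3, -0.4]
gripper_width: 0.652
grasp_force: 56.7
```

```bash
python3 -c "
from h import *
o=bot.get_obs();w,x,y,q=o['tool_rot'];print(o['eef_pos'],o['contact_force'],R.from_quat([x,y,q,w]).as_matrix()[:,2])"
```

```text
[0.60994885 0.22506697 0.0297294 ] [ 0.27056266 -0.3390525  -0.39361188] [-8.40737760e-04 -2.75668193e-04 -9.99999609e-01]
```

Request:
{"fn": "pendant", "kwargs": {
  "offsets": {"plan": [[0, 0, 0.004, 0, 0.3], [0, 0, 0.003, 0, 0.3], [0, 0, 0.0015, 0, 0.3], [0, 0, 0, 0, 0.3]]}
}}

```text
t: 5.85
eef_pos: [0.6102, 0.2251, 0.0215]
tool_rot: [0.0, 0.195, 0.981, 0.0]
contact_force: [-0.6, -0.5, -0.8]
gripper_width: 0.649
grasp_force: 56.7
```

Request:
{"fn": "pendant", "kwargs": {
  "offsets": {"plan": [[0, 0, 0.001, 0, 0.3], [0, 0, 0.001, 0, 0.3], [0, 0, 0, 0, 0.3]]}
}}

```text
t: 6.15
eef_pos: [0.6103, 0.2252, 0.0212]
tool_rot: [-0.0, 0.195, 0.981, 0.0]
contact_force: [-5.3, -1.7, 14.0]
gripper_width: 0.648
grasp_force: 58.1
```

Request:
{"fn": "pendant", "kwargs": {
  "offsets": {"plan": [[0, 0, -0.001, 0, 0.3], [0, 0, 0, 0, 0.8], [0, 0, 0, 0, 1], [0, 0, 0, 0, 1], [0, 0, 0, 0, 1], [0, 0, -0.02, 0, 1], [0, 0, -0.04, 0, 1], [0, 0, -0.05, 0, 1], [0, 0, -0.05, 0, 1], [0, 0, -0.04, 0, 1], [0, 0, 0, 0, 1]]}
}}

```text
t: 7.25
eef_pos: [0.6138, 0.2261, 0.2273]
tool_rot: [0.005, 0.195, 0.981, 0.003]
contact_force: [1.0, 0.1, -0.2]
gripper_width: 1.002
grasp_force: 0.0
```

```bash
python3 w.py w3 0.06 '(100,110,60)' '(125,255,255)'
```

Run:
```python
from h import *
im=vision.read_camera("scene"); cv2.imwrite("pics/s3.png",im)
m=mask(im,(168,90,30),(179,255,255))|mask(im,(0,190,30),(4,255,140))
for c in big(m,5): print(cv2.boundingRect(c))
```

```text
((277.6563415527344, 184.46109008789062), (51.93767547607422, 56.61844253540039), 176.74497985839844) world [0.6027 0.2272 0.06  ] tcp [0.6138 0.2261 0.2273] in tool [ 0.012  -0.0046  0.1672] toolz [ 0.0105  0.005  -0.9999] toolx [-0.924  0.382 -0.008]
[ 1.04  0.13 -0.19] 7.25 1.0022280506893173 q [-0.627  0.446  0.246  1.636 -0.121  1.063  0.832]
(247, 163, 19, 14)
(511, 342, 14, 10)
(496, 356, 24, 17)
(237, 284, 9, 11)
(262, 1, 1, 1)
```

View pics/s3.png

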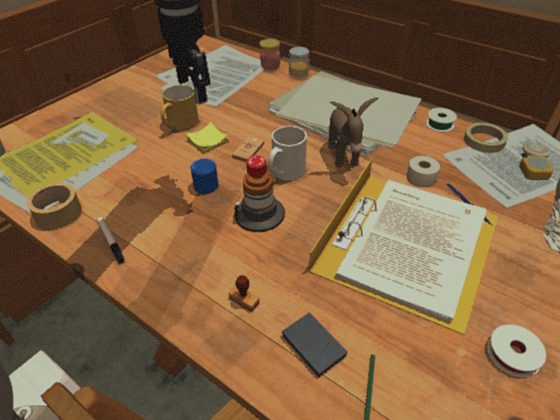

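The scene view shows the cover standing upright at (204,176) and the red cap exposed on the bottle at (257,166). I return over the bottle and measure the cap top.

Request:
{"fn": "pendant", "kwargs": {
  "offsets": {"plan": [[-0.0118, -0.0286, 0, 0, 1], [-0.0118, -0.0286, 0, 0, 1], [-0.0118, -0.0286, 0, 0, 1], [-0.0118, -0.0286, 0, 0, 1], [-0.0118, -0.0286, 0.01, 0, 1], [0, 0, 0.02, 0, 1], [0, 0, 0, 0, 1], [0, 0, 0, 0, 1]]}
}}

```text
t: 8.15
eef_pos: [0.6091, 0.0711, 0.1888]
tool_rot: [-0.002, 0.194, 0.981, -0.0]
contact_force: [0.4, 0.3, 0.4]
gripper_width: 0.995
grasp_force: 0.0
```

```bash
python3 w.py w4 0.142 '(0,150,60)' '(5,255,255)'
```

```text
((279.978271484375, 229.48757934570312), (58.11110305786133, 61.62146759033203), 0.6987131237983704) world [0.6078 0.0723 0.142 ] tcp [0.6091 0.0711 0.1888] in tool [0.0015 0.0007 0.0468] toolz [-3.3e-03 -3.0e-04 -1.0e+00] toolx [-0.925  0.381  0.003]
[0.41 0.29 0.42] 8.15 0.9946488534607185 q [-0.425  0.427  0.274  1.764 -0.137  0.971  1.083]
```

View pics/w4.png

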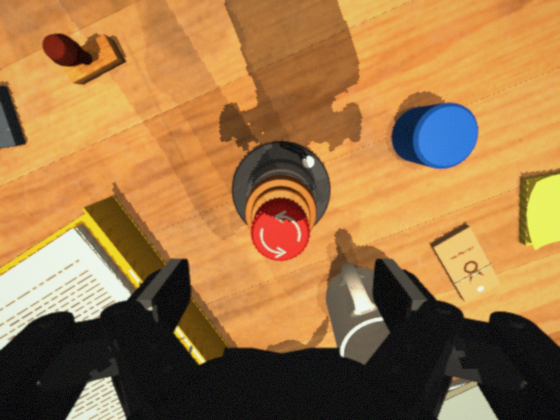

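The wrist view shows the cap at about (281,230), centred between the fingers; the cover is upright at (440,135). Descend around the cap.

Request:
{"fn": "pendant", "kwargs": {
  "offsets": {"plan": [[0.001, 0.0005, 0.02, 0, 1], [0, 0, 0.025, 0, 1], [0, 0, 0.022, 0, 1], [0, 0, 0, 0, 1], [0, 0, 0, 0, 1]]},
  "grip_force": 70
}}

```text
t: 8.7
eef_pos: [0.6097, 0.072, 0.1239]
tool_rot: [0.0, 0.194, 0.981, 0.0]
contact_force: [0.4, 0.3, 0.5]
gripper_width: 0.998
grasp_force: 0.0
```

Request:
{"fn": "pendant", "kwargs": {
  "offsets": {"plan": [[0, 0, 0.002, 0, 1], [0, 0, 0, 0, 0.6], [0, 0, 0, 0, 0.3], [0, 0, 0, 0, 0.2], [0, 0, 0, 0, 0.2], [0, 0, 0, 0, 0.2], [0, 0, 0, 0, 0.2]]},
  "grip_force": 70
}}

```text
t: 9.4
eef_pos: [0.6095, 0.0708, 0.1217]
tool_rot: [0.0, 0.195, 0.981, -0.0]
contact_force: [-1.3, -1.0, 3.7]
gripper_width: 0.438
grasp_force: 69.6
```

Request:
{"fn": "pendant", "kwargs": {
  "offsets": {"plan": [[0, 0, 0.002, 0, 0.2], [0, 0, 0.002, 0, 0.2], [0, 0, 0.002, 0, 0.2], [0, 0, 0, 0, 0.2]]}
}}

```text
t: 9.8
eef_pos: [0.6097, 0.0708, 0.1158]
tool_rot: [0.0, 0.195, 0.981, -0.0]
contact_force: [-2.5, -1.7, 7.9]
gripper_width: 0.436
grasp_force: 69.9
```

Request:
{"fn": "pendant", "kwargs": {
  "offsets": {"plan": [[0, 0, 0.001, 0, 0.2], [0, 0, 0, 0, 0.2], [0, 0, 0, -0.08, 0.2], [0, 0, 0, -0.08, 0.2], [0, 0, 0, -0.08, 0.2], [0, 0, 0, -0.08, 0.2]]}
}}

```text
t: 10.4
eef_pos: [0.6096, 0.0709, 0.1154]
tool_rot: [0.0, 0.035, 0.999, 0.0]
contact_force: [-3.4, -1.8, 12.1]
gripper_width: 0.438
grasp_force: 70.3
```

```bash
python3 -c "
from h import *
print(bot.get_obs()['torque'])"
```

```text
[-0.41274795  0.86340793 -0.04879086]
```

Request:
{"fn": "pendant", "kwargs": {
  "offsets": {"plan": [[0, 0, 0, -0.08, 0.2], [0, 0, 0, -0.08, 0.2], [0, 0, 0, -0.08, 0.2], [0, 0, 0, -0.08, 0.2], [0, 0, 0, -0.08, 0.2], [0, 0, 0, -0.08, 0.2], [0, 0, 0, -0.08, 0.2], [0, 0, 0, -0.08, 0.2], [0, 0, 0, 0, 0.2]]}
}}

```text
t: 11.3
eef_pos: [0.6096, 0.0705, 0.1155]
tool_rot: [0.0, -0.281, 0.96, -0.0]
contact_force: [-4.1, -3.3, 11.1]
gripper_width: 0.44
grasp_force: 70.3
```

```bash
python3 -c "
from h import *
o=bot.get_obs();print(o['torque'],o['q'])"
```

```text
[-0.61196847  0.84459697  0.06664658] [-0.22590831  0.50413222  0.01185677  1.80825876 -0.00733793  0.82868248
  1.92991355]
```

Request:
{"fn": "pendant", "kwargs": {
  "offsets": {"plan": [[0, 0, -0.003, 0, 0.2], [0, 0, -0.003, 0, 0.2], [0, 0, -0.004, 0, 0.2], [0, 0, 0, 0, 0.2]]}
}}

```text
t: 11.7
eef_pos: [0.6094, 0.0707, 0.1244]
tool_rot: [-0.0, -0.28, 0.96, -0.0]
contact_force: [0.4, -2.2, 1.2]
gripper_width: 0.435
grasp_force: 70.2
```

Request:
{"fn": "pendant", "kwargs": {
  "offsets": {"plan": [[0, 0, -0.006, 0, 0.2], [0, 0, -0.01, 0, 0.2], [0, 0, -0.012, 0, 0.2], [0, 0, -0.012, 0, 0.2], [0, 0, -0.008, 0, 0.2], [0, 0, 0, 0, 0.2], [0, 0, 0, 0, 0.2], [0, 0, 0, 0, 0.2]]}
}}

```text
t: 12.5
eef_pos: [0.6089, 0.0712, 0.1718]
tool_rot: [-0.001, -0.28, 0.96, 0.0]
contact_force: [0.5, 0.2, -0.4]
gripper_width: 0.434
grasp_force: 70.3
```

```bash
python3 - <<'E'
from h import *
cv2.imwrite("pics/s5.png",vision.read_camera("scene")[90:270,150:400].repeat(3,0).repeat(3,1))
print(bot.get_obs()["joint_vel"].round(3))
E
```

```text
[-0.     0.001  0.001 -0.     0.001 -0.    -0.   ]
```

View pics/s5.png

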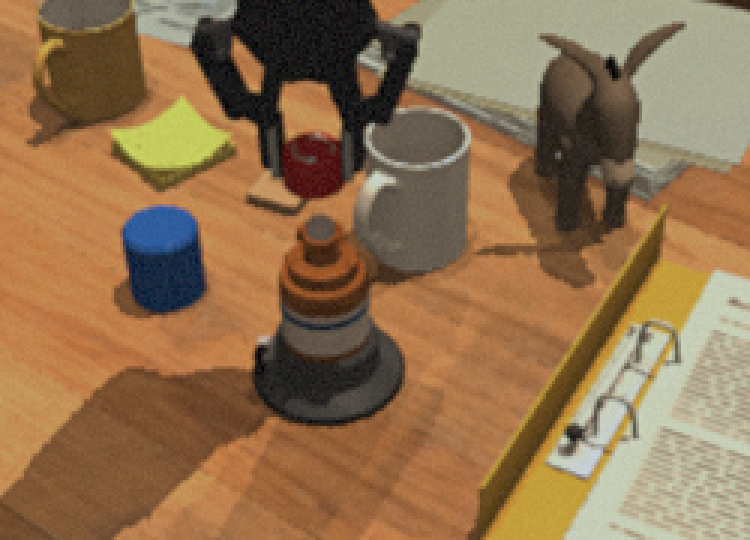

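The cap is held level above the open mouth, with the cap at crop position (315,165) and the mouth at (320,225). The cover stands on the desk at (163,258) and the mug hasn't moved. Handing in.

```bash
python3 -c "
from station import bot, vision
print(bot.hand_in())"
```

```text
the job is handed in; nothing more can be done
None
```

I handed the job in at about 12.5 s: the blue cover stands on its rim on the desk, and the gripper holds the freed red cap level about 5 cm above the open mouth. The hand-in returned no verdict.

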